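# Seat the keyed filter cassette on the air sampler and hold it home

## Task

Clear the two used paper-towel wads off the air sampler's deck into the yellow waste bin before the clean filter goes on; then take the blue filter cassette from its steel tray, set it on the sampler's inlet spigot and turn its knurled collar until the hidden keyways drop over the cross pin. Push it fully home, flush on the port rim against the sprung seal, and finish while still holding it pushed home for the leak check, because the seal lifts it again as soon as it is let go. Leave the other things on the desk where they stand.

Things in the scene. Friction and masses are not known exactly. Their poses are not given: they have to be found in the camera images.
- sampler: Bench air sampler, a fixed white casing 250 (x) x 170 (y) x 110 mm high with a flat grey deck on top; origin at the centre of its underside, x along its length, its front panel with the screen on the -x side. Its inlet port stands on the deck, 45 mm from the origin towards +x; the wads lie on the deck's other half, towards -x.
- port (a point): Centre of the inlet port's rim, fixed on the sampler, 124 mm above the desk; z up along the port axis. The port is a round aluminium boss 72 mm across and 14 mm high on the deck; the rim is its flat top.
- spigot_top (a point): Top centre of the fixed steel spigot on the port axis: 36.4 mm in diameter, 23 mm high above the rim, top edge chamfered over 4 mm. A brass cross pin 6 mm thick runs level through it and sticks out 4.3 mm at both ends, its axis 9 mm (top 12 mm) above the rim. The spigot is clamped at an angle that differs every time and is not reported here: the pin may point any way.
- seal (a joint): How far the sprung black rubber seal round the spigot's foot (48 mm across) is pressed down, in m: 0 free, its top then 5 mm above the rim; 0.005 with the cassette flush on the rim. Its spring pushes up with 2.4 N at 0, rising to 8.4 N at 0.005: more than the cassette weighs, so it lifts a cassette that is let go.
- cassette: Loose filter cassette, about 0.12 kg: a blue knurled collar 56 mm in diameter and 40 mm high, closed on top, with a white inlet head 43 mm across and 12 mm high on it (52 mm in all); origin at the centre of its underside, z up. Grip the collar across its diameter, at any angle. On the spigot it first lands on the cross pin, its underside 12 mm above the rim.
- bore (a point): Top centre of the cassette's bore, open below: 39 mm in diameter (1.3 mm play all round on the spigot), 26 mm deep. Hidden in it are four keyways 10 mm wide, full depth, a quarter turn apart. Turned at most a quarter turn either way, two keyways come over the pin (to about 0.09 rad either side); it then goes down 7 mm to the seal, and 5 mm more against the spring to the rim.
- tray: Fixed steel tray, 118 mm square, floor 4 mm thick, lip 7 mm high, on which the cassette stands near the middle; origin under its centre.
- bin: Fixed open-topped yellow waste bin, 150 mm square outside and 120 mm high, walls and floor 4 mm thick; origin at the centre of its underside, sides along x and y.
- wad_a_mid (a point): Middle of a wad, a stiff crumpled ball of white paper towel about 38 mm across, 14 g, lying on the sampler's deck, its middle 18.5 mm above the deck.
- wad_b_mid (a point): Middle of the other wad, just like the first, also on the deck.
- logbook: Bystander: closed log book 109 x 154 x 16 mm with a blue cover; origin at the centre of its underside.
- pen: Bystander: white pen 120 mm long, 11 mm thick, lying along its y on the log book; origin at the middle of its underside.
- swab_tub: Bystander: white tub with a green lid, 65 mm across, 76 mm high; origin at the centre of its underside.
- sanitiser: Bystander: lilac pump bottle, 62 mm across, 186 mm high; origin at the centre of its underside.
- spray_blue: Bystander: blue trigger-spray bottle, 76 mm across, 197 mm high; origin at the centre of its underside.
- spray_red: Bystander: red trigger-spray bottle, 76 mm across, 197 mm high; origin at the centre of its underside.
- towel_roll: Bystander: upright roll of paper towel, 112 mm across, 215 mm high; origin at the centre of its underside.

How it is judged:
On the way, in this order (a step that is already met when the one before it is completed fails the run):
1. both wads lie in the waste bin, let go, before the cassette is on the spigot (x of wad_a_mid in the frame of bin between -0.075 and 0.075 m and y of wad_a_mid in the frame of bin between -0.075 and 0.075 m and z of wad_a_mid in the frame of bin between 0 and 0.105 m and x of wad_b_mid in the frame of bin between -0.075 and 0.075 m and y of wad_b_mid in the frame of bin between -0.075 and 0.075 m and z of wad_b_mid in the frame of bin between 0 and 0.105 m and contact force between the fingers and anything else below 0.5 N), for 0.2 s.
2. the cassette sits over the spigot, on the cross pin or lower (horizontal distance between cassette and port below 0.005 m and z of cassette in the frame of port below 0.017 m and angle between cassette's own z axis and vertical below 0.2 rad), for 0.1 s.
At the end, for the whole second after the job is handed in: Both wads in the bin, below its brim; the cassette home on the port (centred within 4 mm, underside within 1.5 mm of the rim, upright within 0.06 rad, seal pressed over 3.6 mm), still, and the fingers still holding it with over 3 N, all through the last second (x of wad_a_mid in the frame of bin between -0.075 and 0.075 m and y of wad_a_mid in the frame of bin between -0.075 and 0.075 m and z of wad_a_mid in the frame of bin between 0 and 0.105 m and x of wad_b_mid in the frame of bin between -0.075 and 0.075 m and y of wad_b_mid in the frame of bin between -0.075 and 0.075 m and z of wad_b_mid in the frame of bin between 0 and 0.105 m and horizontal distance between cassette and port below 0.004 m and z of cassette in the frame of port below 0.0015 m and angle between cassette's own z axis and vertical below 0.06 rad and value of joint seal above 0.0036 m and contact force between the fingers and cassette above 3 N and linear speed of cassette below 0.01 m/s); the arm keeps its last pose, push and grip.
It fails at once if a bystander is shifted by more than 30 mm or tipped over (distance of any of logbook, pen, swab_tub, sanitiser, spray_blue, spray_red, towel_roll from where it was at the start of the episode above 0.03 m or angle between any of logbook, swab_tub, sanitiser, spray_blue, spray_red, towel_roll's own z axis and vertical above 0.5 rad).
It also fails if it takes over 67 s, if anything falls off the work surface, if the arm or the gripper's body presses on something with over 40 N, if the wrist force passes 120 N, or if a joint passes its speed limit or range.

## Robot

A 6-joint arm with a two-finger parallel gripper is mounted at the origin on the work surface. World frame = base frame: x ahead of the robot, y to its left, z up, the work surface at z = 0. Lengths are in m, angles in rad, forces in N, time in s.
With the tool pointing down it reaches from about 0.375 to 0.9 m from the base axis. Payload 3.1 kg.
Tool frame: the origin (TCP) lies between the finger pads; the fingertips stand 25 mm ahead of it and the grasp point (between the pads) lies 6 mm ahead of it; y points along the fingers, x is the direction in which the jaws open and shut, and the axes are right-handed (so a half turn about y gives the same grasp; the last joint's range is limited). The gripper opens to 87 mm and grips with 3 to 60 N. Pads are 19 mm wide; open, the fingers measure 117 mm over their backs; the gripper's body (75 mm by 190 mm) begins 51 mm behind the grasp point.
Start: joints at [-1.514, 0.527, 1.433, -0, 1.181, -0.178], TCP at [0.146, -0.608, 0.248] pointing down, gripper open.
Joint ranges: [-3.08, 3.08], [-0.75, 2.2], [0.22, 2.44], [-1.43, 4.57], [0, 2.65], [-2.85, 2.85]. Speed limits (rad/s): [2.79, 2.79, 3.14, 3.14, 3.14, 3.14].

## Interface

Orientations are given as a unit quaternion [x, y, z, w].
In Python, from rig import robot gives the robot as it stands.
- The arm moves only by the tool carry_out, never from a script. Its argument "moves" is a list of rows, each a list of 7 numbers: the opening, from 0 (shut) to 1 (fully open), then the shift along the tool's x, y, z in cm, then the turn, a rotation vector about the tool's x, y, z in rad. In form: [[grip, x, y, z, rx, ry, rz], ...]. A call has 1 to 20 rows; each row is the pose to reach, as a shift and turn from the pose commanded when the call began, along the tool's axes at that moment; what a row does not reach only later rows make up. A row lasts 1/10 s, in which the tool goes at most 50 mm and 8.59 degrees, less where a joint would pass 70% of its speed; a pose out of reach is approached as far as the arm can. A call with a gripper value outside its range is refused whole. The fingers move at their own pace and stop on an object; "force" is the grip in N (left out, the last holds). Time passes only in rows, so rows that repeat a pose let the fingers close. It gives the time, the measured TCP pose, the force and the opening at its end, in the units of the state.
- robot.get_obs(): the state, without advancing time (a new reading comes with each control period).
- robot.camera(name): name is "scene" or "top" or "wrist"; returns the picture (384x512x3 uint8, red, green, blue); there is no depth.
- robot.camera_params(name): a dict with "fx", "fy", "cx", "cy" (pixels), "extrinsics" (4x4, takes a point from camera to world coordinates); the wrist camera has in their place "mount" (4x4, takes a point from camera to tool coordinates, whose origin is the TCP and whose axes are the tool frame's). Camera axes: x right, y down, z forward; pixel columns grow to the right and rows downward; lengths in m; the calibration is good to about 2 mm. The wrist camera is an equidistant fisheye: a pixel r from the principal point sees the ray r / f radians off the axis. A picture is of the moment at which its call begins: read the wrist's pose just before it. camera_params takes no time and is no camera call.
- robot.hand_in(): hands the job in, once; it reports no verdict.
The state is a dict: "time": time; "q": joint angles; "joint_velocities": joint speeds; "joint_torque": joint torques, N m; "position": TCP position; "tool_rot": TCP orientation; "ft_force": force on the tool from outside, world axes, zero at the start; "moment": the same for the moment, N m; "grip_width": finger opening in m.
Only numpy, scipy, OpenCV 4.12 (cv2) and the standard library are available. Lean on these libraries where they do the work, as an engineer would, in place of code of your own. Each camera call takes 0.05 s, during which the arm holds its last target.

## Working session

There is one attempt and no reset: what is moved stays moved. The work goes in short steps, Python scripts to look and compute and a tool call to move; the robot and the scene stay as the last step left them, time stands still between calls to the robot, and variables do not carry over. Pictures are saved under pics/ and viewed, and the job is handed in when it is done.

Besides the shell and the picture viewer there is one more tool, called after ">>>" as a command line: name --pt "numbers of a row" for each row, then --argument value for the rest. carry_out: Moves the arm, as the interface text tells. Its arguments: {"type":"object","properties":{"moves":{"type":"array"},"force":{"type":"number"}},"required":["moves"]}

```bash
ls; mkdir -p pics; python3 - <<'E'
from rig import robot
import cv2, numpy as np
np.set_printoptions(precision=4,suppress=True)
print(robot.get_obs())
for n in ["scene","top","wrist"]:
    p=robot.camera_params(n); print(n,p)
    cv2.imwrite(f"pics/{n}0.png",robot.camera(n)[:,:,::-1])
E
```

```text
pics
{'time': 0.0, 'q': array([-1.5135,  0.5284,  1.4339, -0.    ,  1.1814, -0.1785]), 'joint_velocities': array([ 0.0015, -0.0007,  0.0003, -0.0011, -0.0004,  0.0016]), 'joint_torque': array([  0.002 , -44.0035, -17.6587,   0.0632,   0.0581,  -0.0002]), 'position': array([ 0.146 , -0.607 ,  0.2466]), 'tool_rot': array([-0.5548,  0.4382, -0.4372,  0.5559]), 'ft_force': array([-0.1511,  0.5617, -0.4934]), 'moment': array([ 0.0154, -0.0391,  0.0122]), 'grip_width': 0.0870443633172633}
scene {'fx': 372.6204236152839, 'fy': 372.6204236152839, 'cx': 258.9172674679466, 'cy': 192.00035665859085, 'extrinsics': array([[ 0.739 ,  0.5179, -0.4308,  0.953 ],
       [ 0.6737, -0.5688,  0.4718, -0.4527],
       [-0.0006, -0.6389, -0.7693,  0.8102],
       [ 0.    ,  0.    ,  0.    ,  1.    ]])}
top {'fx': 463.0429060379718, 'fy': 463.0429060379718, 'cx': 250.12219776831984, 'cy': 188.6496471066252, 'extrinsics': array([[ 0.0068, -0.9827,  0.1849,  0.376 ],
       [-0.9999, -0.0086, -0.0089, -0.0241],
       [ 0.0103, -0.1848, -0.9827,  1.1602],
       [ 0.    ,  0.    ,  0.    ,  1.    ]])}
wrist {'fx': 297.3186396354542, 'fy': 297.3186396354542, 'cx': 253.57878661629712, 'cy': 191.90552901013515, 'mount': array([[ 1.    , -0.0006,  0.0004, -0.0001],
       [-0.0005, -0.2431,  0.97  , -0.1366],
       [-0.0005, -0.97  , -0.2431,  0.0656],
       [ 0.    ,  0.    ,  0.    ,  1.    ]])}
```

View pics/scene0.png

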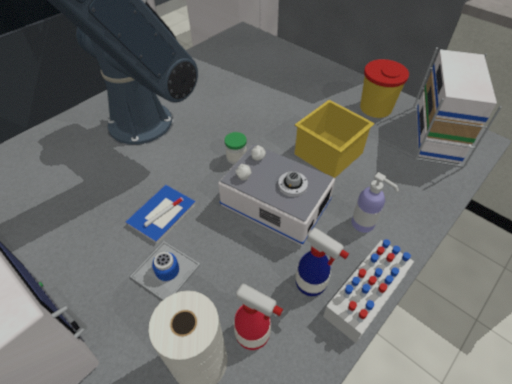

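View pics/top0.png

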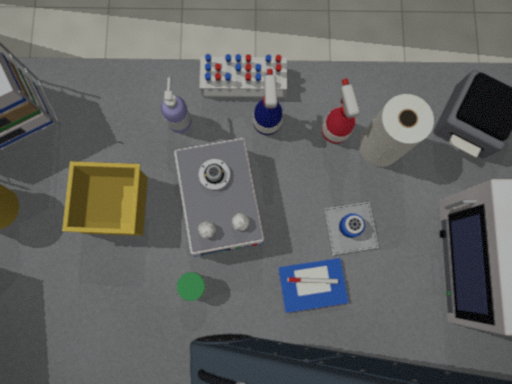

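View pics/wrist0.png

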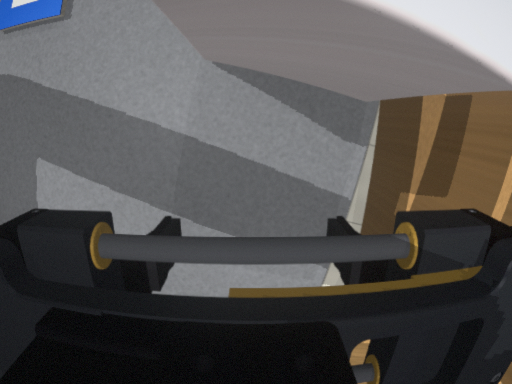

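```bash
cat > h.py <<'E'
from rig import robot
import cv2, numpy as np
from scipy.spatial.transform import Rotation as R
np.set_printoptions(precision=4,suppress=True)
def ray(n,u,v):
    p=robot.camera_params(n);E=p['extrinsics']
    d=E[:3,:3]@np.array([(u-p['cx'])/p['fx'],(v-p['cy'])/p['fy'],1]);return E[:3,3],d
def onz(n,u,v,z):
    o,d=ray(n,u,v);return o+d*(z-o[2])/d[2]
def proj(n,X):
    p=robot.camera_params(n);E=p['extrinsics'];c=E[:3,:3].T@(np.array(X)-E[:3,3])
    return np.array([p['fx']*c[0]/c[2]+p['cx'],p['fy']*c[1]/c[2]+p['cy']])
def wfish(u,v,T):
    p=robot.camera_params('wrist');a=np.array([(u-p['cx']),(v-p['cy'])])/p['fx'];r=np.hypot(*a)
    d=np.array([*(a/r*np.sin(r)),np.cos(r)]) if r>0 else np.array([0,0,1.]);M=T@p['mount'];return M[:3,3],M[:3,:3]@d
def wonz(u,v,z,T):
    o,d=wfish(u,v,T);return o+d*(z-o[2])/d[2]
def tcp(o):
    T=np.eye(4);T[:3,:3]=R.from_quat(o['tool_rot']).as_matrix();T[:3,3]=o['position'];return T
E
python3 - <<'E'
from h import *
im=cv2.imread('pics/top0.png')
cv2.imwrite('pics/t_samp.png',cv2.resize(im[125:265,165:275],None,fx=5,fy=4.2,interpolation=cv2.INTER_CUBIC)[:600])
cv2.imwrite('pics/t_cas.png',cv2.resize(im[190:265,315:390],None,fx=7,fy=7,interpolation=cv2.INTER_CUBIC))
s=cv2.imread('pics/scene0.png')
cv2.imwrite('pics/s_samp.png',cv2.resize(s[130:240,210:345],None,fx=5,fy=5,interpolation=cv2.INTER_CUBIC))
def hsv(im):return cv2.cvtColor(im,cv2.COLOR_BGR2HSV)
def blobs(name,m,lo=60):
    n,l,st,c=cv2.connectedComponentsWithStats(m.astype(np.uint8))
    for i in range(1,n):
        if st[i,4]>lo: print(name,st[i],c[i])
h=hsv(im);H,S,V=[h[:,:,i].astype(int) for i in range(3)]
blobs('yellow',(H>18)&(H<32)&(S>120)&(V>60),400)
blobs('blue',(H>105)&(H<125)&(S>130)&(V>50),100)
m=(V>165)&(S<50);m[:,:165]=0;m[:,275:]=0;m[:125]=0;m[265:]=0
blobs('white',m,30)
E
```

```text
yellow [  63  161   84   74 5510] [105.076  198.5285]
yellow [  0 185  19  44 601] [  7.3561 206.6206]
blue [255 101  27  26 465] [267.3183 115.0172]
blue [340 214  24  23 141] [346.7163 227.4894]
blue [ 279  258   69   54 1809] [313.1863 287.5849]
white [204 160  17   6  50] [211.78 161.84]
white [199 168   7  16  57] [201.6667 175.7018]
white [208 183  17   5  38] [215.5789 185.5263]
white [233 215  10  11  70] [237.2857 220.0143]
white [200 225  10   8  56] [204.5    228.8214]
```

View pics/t_samp.png

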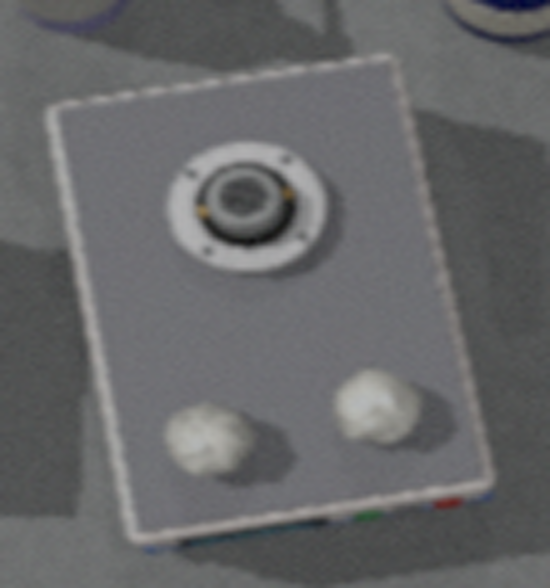

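View pics/t_cas.png

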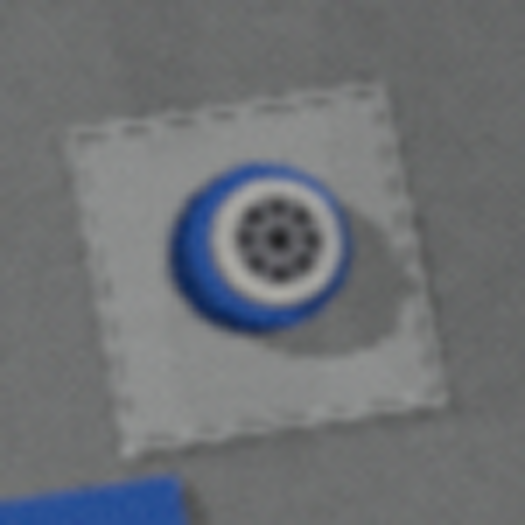

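View pics/s_samp.png

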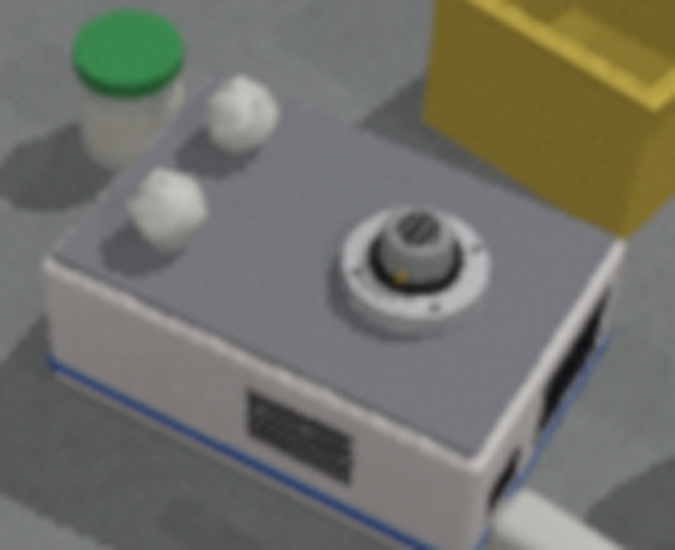

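```bash
python3 - <<'E'
from h import *
c=lambda x,y,u0,v0,sx,sy:(u0+(x+.5)/sx-.5,v0+(y+.5)/sy-.5)
T=lambda x,y:c(x,y,165,125,5,4.2)
S=lambda x,y:c(x,y,210,130,5,5)
def tri(a,b):
    (o1,d1),(o2,d2)=a,b
    A=np.stack([d1,-d2],1);t=np.linalg.lstsq(A,o2-o1,rcond=None)[0]
    p,q=o1+t[0]*d1,o2+t[1]*d2;return (p+q)/2,np.linalg.norm(p-q)
for n,t,s,z in [('wadL',(210,439),(243,115),.1285),('wadR',(377,407),(169,209),.1285),('rim',(247,206),(416,265),.124),('spigtop',(241,198),(418,228),.147)]:
    print(n,onz('top',*T(*t),z),onz('scene',*S(*s),z),tri(ray('top',*T(*t)),ray('scene',*S(*s))))
a=onz('top',*T(202,212),.133);b=onz('top',*T(288,194),.133);print('pin',a,b,(a+b)/2,np.linalg.norm(a-b),np.degrees(np.arctan2(*(b-a)[1::-1])))
cs=[T(*k) for k in [(50,108),(395,57),(490,482),(137,538)]]
P=np.array([onz('top',*k,.11) for k in cs]);print('samp',P,P.mean(0),[np.linalg.norm(P[i]-P[i-1]) for i in range(4)])
d=P[0]+P[1]-P[2]-P[3];print('samp yaw',np.degrees(np.arctan2(d[1],d[0])))
C=lambda x,y:c(x,y,315,190,7,7)
print('cas',onz('top',*C(278,240),.056)); print('collar top', onz('top',*C(272,242),.044))
print('tray',np.mean([onz('top',*C(*k),.007) for k in [(66,128),(380,85),(447,403),(124,457)]],0))
im=cv2.imread('pics/top0.png');h=cv2.cvtColor(im,cv2.COLOR_BGR2HSV)
m=((h[:,:,0]>18)&(h[:,:,0]<32)&(h[:,:,1]>120)&(h[:,:,2]>60)).astype(np.uint8);m[:,:40]=0
k,_=cv2.findContours(m,0,2);k=max(k,key=cv2.contourArea);print(cv2.approxPolyDP(k,4,True)[:,0])
cv2.imwrite('pics/t_bin.png',cv2.resize(im[150:250,50:155],None,fx=6,fy=6,interpolation=cv2.INTER_CUBIC))
s=cv2.imread('pics/scene0.png');cv2.imwrite('pics/s_cas.png',cv2.resize(s[235:300,125:205],None,fx=8,fy=8,interpolation=cv2.INTER_CUBIC))
E
```

```text
wadL [0.4774 0.0629 0.1285] [0.4799 0.0628 0.1285] (array([0.4781, 0.0637, 0.1265]), np.float64(0.0015444439692691547))
wadR [ 0.495  -0.0113  0.1285] [ 0.4977 -0.0113  0.1285] (array([ 0.4958, -0.0106,  0.1264]), np.float64(0.001653259566500838))
rim [0.6051 0.0495 0.124 ] [0.6099 0.046  0.124 ] (array([0.6067, 0.0502, 0.1179]), np.float64(0.0006617599258171974))
spigtop [0.6043 0.0506 0.147 ] [0.6072 0.0483 0.147 ] (array([0.6052, 0.051 , 0.1434]), np.float64(0.0002301127566983133))
pin [0.5996 0.0692 0.133 ] [0.6099 0.0304 0.133 ] [0.6047 0.0498 0.133 ] 0.04014484759892841 -75.1074263057482
samp [[ 0.6632  0.1438  0.11  ]
 [ 0.6944 -0.0174  0.11  ]
 [ 0.457  -0.0626  0.11  ]
 [ 0.426   0.096   0.11  ]] [0.5601 0.0399 0.11  ] [np.float64(0.24203305775047512), np.float64(0.16415177149231588), np.float64(0.24159034671642396), np.float64(0.16160480481822806)]
samp yaw 11.08893320320325
cas [ 0.5    -0.2844  0.056 ]
collar top [ 0.5006 -0.2852  0.044 ]
tray [ 0.4959 -0.2872  0.007 ]
[[ 71 161]
 [ 63 230]
 [142 234]
 [146 177]
 [139 165]]
```

View pics/t_bin.png

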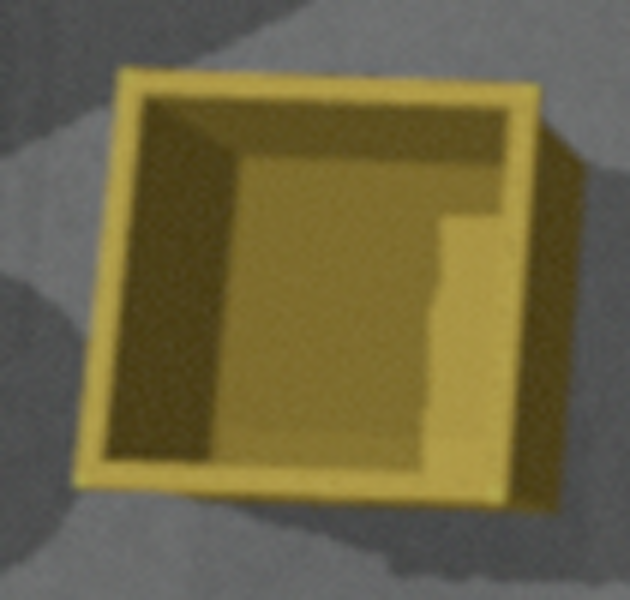

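View pics/s_cas.png

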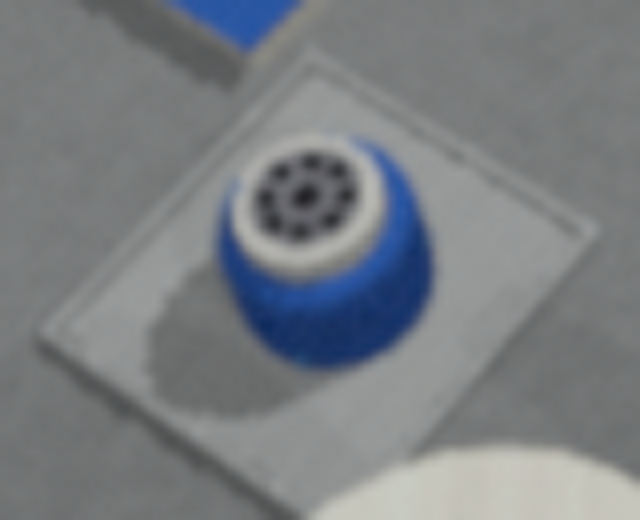

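```bash
python3 - <<'E'
from h import *
c=lambda x,y,u0,v0,sx,sy:(u0+(x+.5)/sx-.5,v0+(y+.5)/sy-.5)
B=lambda x,y:c(x,y,50,150,6,6)
P=np.array([onz('top',*B(*k),.12) for k in [(122,68),(540,85),(508,508),(74,488)]]);print('bin',P,P.mean(0),[np.linalg.norm(P[i]-P[i-1]) for i in range(4)])
print('tub',onz('top',191,287,.076),'sanit',onz('top',175,102,.15),'sprayB nozzle',onz('top',270,88,.18),'body',onz('top',267,118,.1),'red',onz('top',340,125,.1),onz('top',349,98,.18),'roll',onz('top',408,119,.215))
K=lambda x,y:c(x,y,125,235,8,8)
print('cas scene',onz('scene',*K(307,197),.056))
T=tcp(robot.get_obs());print(T)
for a,w in (('wadL',(.4781,.0632)),('wadR',(.4960,-.0110)),('cas',(.5,-.2848)),('port',(.605,.0493))): print(a,np.hypot(*w))
E
```

```text
bin [[0.633  0.3819 0.12  ]
 [0.6278 0.2215 0.12  ]
 [0.4655 0.2252 0.12  ]
 [0.4717 0.387  0.12  ]] [0.5495 0.3039 0.12  ] [np.float64(0.16134990036906954), np.float64(0.16041819351247133), np.float64(0.1623022422073823), np.float64(0.16197203863313978)]
tub [0.3498 0.0998 0.076 ] sanit [0.767  0.1407 0.15  ] sprayB nozzle [ 0.7909 -0.076   0.18  ] body [ 0.7483 -0.073   0.1   ] red [ 0.7325 -0.248   0.1   ] [ 0.7691 -0.2532  0.18  ] roll [ 0.7088 -0.3703  0.215 ]
cas scene [ 0.5029 -0.2858  0.056 ]
[[ 0.2336 -0.0001  0.9723  0.146 ]
 [-0.9723  0.0016  0.2336 -0.6072]
 [-0.0016 -1.      0.0003  0.2468]
 [ 0.      0.      0.      1.    ]]
wadL 0.48225911085224715
wadR 0.4961219608120568
cas 0.5754224882640581
port 0.6070053459402149
```

```bash
cat >> h.py <<'E'
def to(*pts):
    T=tcp(robot.get_obs())
    for p in pts: print(p,'->cm',T[:3,:3].T@(np.array(p)-T[:3,3])*100)
E
python3 -c "
from h import *
to((.496,-.011,.215),(.496,-.011,.14))"
```

```text
(0.496, -0.011, 0.215) ->cm [-49.7861   3.2757  47.9568]
(0.496, -0.011, 0.14) ->cm [-49.7739  10.7757  47.9545]
```

>>> carry_out --pt "0.7 -49.8 3.0 48 0 0 0" --pt "0.7 -49.8 3.0 48 0 0 0" --pt "0.7 -49.8 3.0 48 0 0 0" --pt "0.7 -49.8 3.0 48 0 0 0" --pt "0.7 -49.8 3.0 48 0 0 0" --pt "0.7 -49.8 3.0 48 0 0 0" --pt "0.7 -49.8 3.0 48 0 0 0" --pt "0.7 -49.8 3.0 48 0 0 0" --pt "0.7 -49.8 3.0 48 0 0 0" --pt "0.7 -49.8 3.0 48 0 0 0" --pt "0.7 -49.8 3.0 48 0 0 0" --pt "0.7 -49.8 3.0 48 0 0 0" --pt "0.7 -49.8 3.0 48 0 0 0" --pt "0.7 -49.8 3.0 48 0 0 0" --pt "0.7 -49.8 3.0 48 0 0 0" --pt "0.7 -49.8 3.0 48 0 0 0" --pt "0.7 -49.8 3.0 48 0 0 0" --pt "0.7 -49.8 3.0 48 0 0 0" --force 10

```text
time: 1.95
position: [0.4958, -0.0126, 0.2175]
tool_rot: [0.555, -0.438, 0.438, -0.555]
ft_force: [-0.8, 0.5, 0.2]
grip_width: 0.0609
```

```bash
python3 -c "
from h import *
o=robot.get_obs();print(o['time'],o['position'],o['grip_width'],o['q'])
to((.496,-.011,.14))
cv2.imwrite('pics/w1.png',robot.camera('wrist')[:,:,::-1])"
```

```text
1.95 [ 0.4958 -0.0126  0.2175] 0.0609177296362786 [-0.2509  0.3984  1.7833 -0.0002  0.9604  1.0864]
(0.496, -0.011, 0.14) ->cm [-0.1453  7.7547  0.0617]
```

View pics/w1.png

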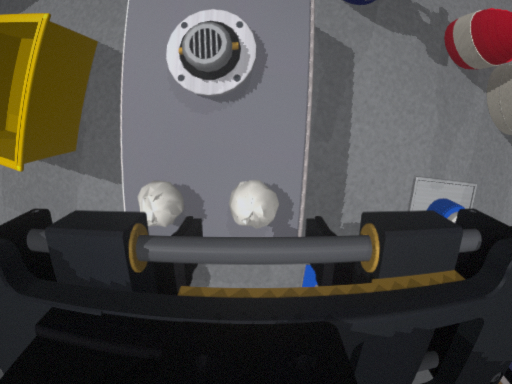

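```bash
python3 -c "
from h import *
T=tcp(robot.get_obs())
print('wadR',wonz(254,204,.1285,T),'wadL',wonz(160,205,.1285,T),'rim',wonz(211,52,.124,T))
a,b=wonz(181.5,49,.133,T),wonz(236,45,.133,T);print(a,b,(a+b)/2)
"
```

```text
wadR [ 0.4951 -0.0132  0.1285] wadL [0.4762 0.0615 0.1285] rim [0.6041 0.0467 0.124 ]
[0.6008 0.0678 0.133 ] [0.6114 0.0281 0.133 ] [0.6061 0.048  0.133 ]
```

>>> carry_out --pt "0.7 -0.1 3.5 0 0 0 0" --pt "0.7 -0.1 7.0 0 0 0 0" --pt "0.7 -0.1 7.7 0 0 0 0" --pt "0.7 -0.1 7.7 0 0 0 0" --pt "0.7 -0.1 7.7 0 0 0 0" --pt "0.2 -0.1 7.7 0 0 0 0" --pt "0.2 -0.1 7.7 0 0 0 0" --pt "0.2 -0.1 7.7 0 0 0 0" --pt "0.2 -0.1 7.7 0 0 0 0" --pt "0.2 -0.1 7.7 0 0 0 0" --pt "0.2 -0.1 7.7 0 0 0 0" --force 10

```text
time: 3.1
position: [0.4967, -0.0104, 0.1413]
tool_rot: [-0.555, 0.437, -0.438, 0.556]
ft_force: [-0.0, -0.5, 6.4]
grip_width: 0.0419
```

>>> carry_out --pt "0.2 -0.05 0.0 0 0 0 0" --pt "0.2 0 0 0 0 0 0" --pt "0.2 0 -1.0 0 0 0 0" --pt "0.2 0 -3.0 0 0 0 0" --pt "0.2 0 -7.7 0 0 0 0" --pt "0.2 0 -7.7 0 0 0 0" --pt "0.2 0 -7.7 0 0 0 0"

```text
time: 3.8
position: [0.4967, -0.0104, 0.2188]
tool_rot: [-0.555, 0.437, -0.439, 0.556]
ft_force: [-0.0, 0.6, -0.4]
grip_width: 0.0418
```

```bash
python3 -c "
from h import *
o=robot.get_obs();print(o['time'],o['position'],o['grip_width'],o['q'])
to((.55,.29,.215),(.55,.29,.11))
cv2.imwrite('pics/w2.png',robot.camera('wrist')[:,:,::-1])"
```

```text
3.8 [ 0.4967 -0.0104  0.2188] 0.041783136556524915 [-0.2462  0.3963  1.7822 -0.      0.9601  1.0885]
(0.55, 0.29, 0.215) ->cm [-27.9599   0.3764  12.2083]
(0.55, 0.29, 0.11) ->cm [-27.9746  10.8763  12.1811]
```

View pics/w2.png

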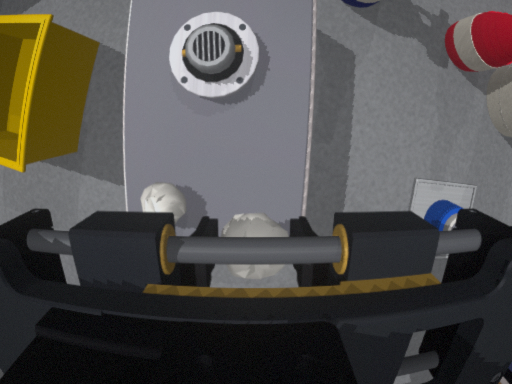

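>>> carry_out --pt "0.2 -28 0.3 12.2 0 0 0" --pt "0.2 -28 0.3 12.2 0 0 0" --pt "0.2 -28 0.3 12.2 0 0 0" --pt "0.2 -28 0.3 12.2 0 0 0" --pt "0.2 -28 0.3 12.2 0 0 0" --pt "0.2 -28 0.3 12.2 0 0 0" --pt "0.2 -28 0.3 12.2 0 0 0" --pt "0.2 -28 0.3 12.2 0 0 0" --pt "0.2 -28 5 12.2 0 0 0" --pt "0.2 -28 10 12.2 0 0 0" --pt "0.2 -28 10 12.2 0 0 0" --pt "0.7 -28 10 12.2 0 0 0" --pt "0.7 -28 10 12.2 0 0 0" --pt "0.7 -28 10 12.2 0 0 0" --pt "0.7 -28 5 12.2 0 0 0" --pt "0.7 -28 0.0 12.2 0 0 0" --pt "0.7 -28 0 12.2 0 0 0" --pt "0.7 -28 0 12.2 0 0 0"

```text
time: 5.65
position: [0.5509, 0.2909, 0.2219]
tool_rot: [-0.553, 0.436, -0.439, 0.558]
ft_force: [-0.3, -0.7, 0.2]
grip_width: 0.061
```

```bash
python3 -c "
from h import *
o=robot.get_obs();print(o['time'],o['position'],o['grip_width'])
to((.4775,.0625,.215),(.4775,.0625,.14))
cv2.imwrite('pics/w3.png',robot.camera('wrist')[:,:,::-1])"
```

```text
5.65 [0.5509 0.2909 0.2219] 0.06104707118396566
(0.4775, 0.0625, 0.215) ->cm [ 20.4917   0.5818 -12.4787]
(0.4775, 0.0625, 0.14) ->cm [ 20.4954   8.0815 -12.5398]
```

View pics/w3.png

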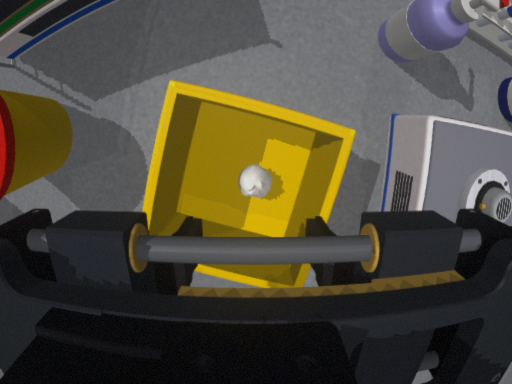

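The wad lies on the bin floor (pixel 255,181). Next, the second wad.

>>> carry_out --pt "0.7 20.4 0.5 -12.4 0 0 0" --pt "0.7 20.4 0.5 -12.4 0 0 0" --pt "0.7 20.4 0.5 -12.4 0 0 0" --pt "0.7 20.4 0.5 -12.4 0 0 0" --pt "0.7 20.4 0.5 -12.4 0 0 0" --pt "0.7 20.4 0.5 -12.4 0 0 0" --pt "0.7 20.4 0.5 -12.4 0 0 0" --pt "0.7 20.4 4.5 -12.4 0 0 0" --pt "0.7 20.4 7.9 -12.4 0 0 0" --pt "0.7 20.4 7.9 -12.4 0 0 0" --pt "0.7 20.4 7.9 -12.4 0 0 0" --pt "0.2 20.4 7.9 -12.4 0 0 0" --pt "0.2 20.4 7.9 -12.4 0 0 0" --pt "0.2 20.4 7.9 -12.4 0 0 0" --pt "0.2 20.4 7.9 -12.4 0 0 0" --pt "0.2 20.4 7.9 -12.4 0 0 0" --pt "0.2 20.4 4 -12.4 0 0 0" --pt "0.2 20.4 0 -12.4 0 0 0" --pt "0.2 20.4 0 -12.4 0 0 0" --pt "0.2 20.4 0 -12.4 0 0 0" --force 10

```text
time: 7.7
position: [0.4768, 0.063, 0.2183]
tool_rot: [-0.555, 0.437, -0.438, 0.556]
ft_force: [-0.4, -0.4, 0.6]
grip_width: 0.0437
```

```bash
python3 -c "
from h import *
o=robot.get_obs();print(o['time'],o['position'],o['grip_width'],o['ft_force'])
T=tcp(o)
to((.55,.315,.22),(.55,.315,.115))
im=robot.camera('wrist')[:,:,::-1]
print('rim',wonz(211,52,.124,T))
cv2.imwrite('pics/w4.png',im)"
```

```text
7.7 [0.4768 0.063  0.2183] 0.04373994130180354 [-0.4408 -0.3606  0.6087]
(0.55, 0.315, 0.22) ->cm [-22.7957  -0.1579  13.0054]
(0.55, 0.315, 0.115) ->cm [-22.8042  10.3421  12.983 ]
rim [0.5853 0.1227 0.124 ]
```

View pics/w4.png

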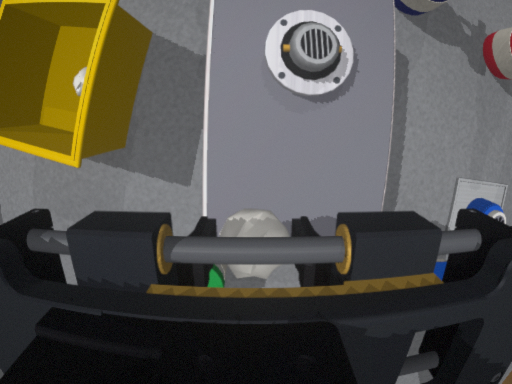

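>>> carry_out --pt "0.2 -22.8 0 13 0 0 0" --pt "0.2 -22.8 0 13 0 0 0" --pt "0.2 -22.8 0 13 0 0 0" --pt "0.2 -22.8 0 13 0 0 0" --pt "0.2 -22.8 0 13 0 0 0" --pt "0.2 -22.8 0 13 0 0 0" --pt "0.2 -22.8 0 13 0 0 0" --pt "0.2 -22.8 5 13 0 0 0" --pt "0.2 -22.8 10 13 0 0 0" --pt "0.2 -22.8 10 13 0 0 0" --pt "0.7 -22.8 10 13 0 0 0" --pt "0.7 -22.8 10 13 0 0 0" --pt "0.7 -22.8 10 13 0 0 0" --pt "0.7 -22.8 5 13 0 0 0" --pt "0.7 -22.8 0 13 0 0 0" --pt "0.7 -22.8 -2 13 0 0 0" --pt "0.7 -22.8 -2 13 0 0 0"

```text
time: 9.45
position: [0.5527, 0.3163, 0.245]
tool_rot: [-0.551, 0.435, -0.44, 0.56]
ft_force: [0.8, 0.7, 0.6]
grip_width: 0.0608
```

```bash
python3 -c "
from h import *
o=robot.get_obs();print(o['time'],o['position'],o['grip_width'],o['ft_force'])
to((.50,-.285,.24),(.50,-.285,.034))
im=robot.camera('wrist')[:,:,::-1]
cv2.imwrite('pics/w5.png',im)
"
```

```text
9.45 [0.5527 0.3163 0.245 ] 0.060847925069960215 [0.7504 0.6634 0.573 ]
(0.5, -0.285, 0.24) ->cm [ 57.2304   0.1461 -19.184 ]
(0.5, -0.285, 0.034) ->cm [ 57.2609  20.7441 -19.4747]
```

View pics/w5.png

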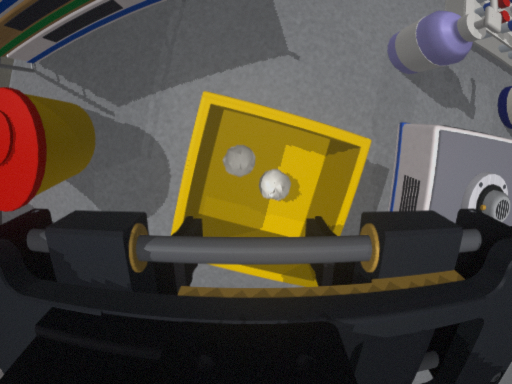

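>>> carry_out --pt "1 57.2 0 -19.2 0 0 0" --pt "1 57.2 0 -19.2 0 0 0" --pt "1 57.2 0 -19.2 0 0 0" --pt "1 57.2 0 -19.2 0 0 0" --pt "1 57.2 0 -19.2 0 0 0" --pt "1 57.2 0 -19.2 0 0 0" --pt "1 57.2 0 -19.2 0 0 0" --pt "1 57.2 0 -19.2 0 0 0" --pt "1 57.2 0 -19.2 0 0 0" --pt "1 57.2 0 -19.2 0 0 0" --pt "1 57.2 0 -19.2 0 0 0" --pt "1 57.2 0 -19.2 0 0 0" --pt "1 57.2 6 -19.2 0 0 0" --pt "1 57.2 10 -19.2 0 0 0" --pt "1 57.2 10 -19.2 0 0 0" --pt "1 57.2 10 -19.2 0 0 0"

```text
time: 11.1
position: [0.4956, -0.285, 0.1366]
tool_rot: [-0.555, 0.439, -0.436, 0.555]
ft_force: [0.5, -0.0, -0.0]
grip_width: 0.0869
```

```bash
python3 -c "
from h import *
o=robot.get_obs();print(o['time'],o['position'],o['grip_width'],o['ft_force'],o['q'])
print(tcp(o))
to((.50,-.285,.034))
im=robot.camera('wrist')[:,:,::-1]
cv2.imwrite('pics/w6.png',im)
"
```

```text
11.1 [ 0.4956 -0.285   0.1366] 0.08688271701150156 [ 0.5056 -0.0193 -0.0062] [-0.7173  0.6083  1.6628  0.      0.8746  0.6177]
[[ 0.2336 -0.0031  0.9723  0.4956]
 [-0.9723  0.0027  0.2336 -0.285 ]
 [-0.0034 -1.     -0.0024  0.1366]
 [ 0.      0.      0.      1.    ]]
(0.5, -0.285, 0.034) ->cm [ 0.1371 10.2571  0.451 ]
```

View pics/w6.png

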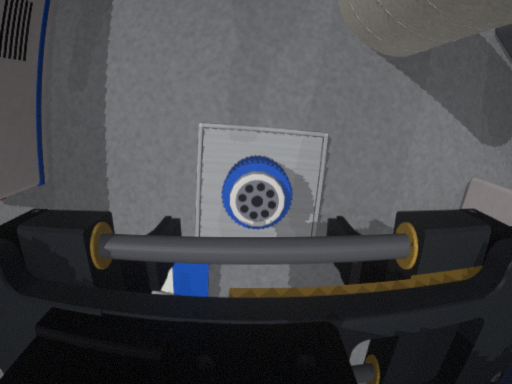

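```bash
python3 -c "
from h import *
T=tcp(robot.get_obs())
print(wonz(257,200,.056,T), wonz(257,192,.044,T))
im=cv2.imread('pics/w6.png');h=cv2.cvtColor(im,cv2.COLOR_BGR2HSV)
m=((h[:,:,0]>100)&(h[:,:,0]<130)&(h[:,:,1]>120)).astype(np.uint8);m[:,:215]=0;m[:,300:]=0;m[:150]=0;m[235:]=0
k=np.argwhere(m)[:,::-1];(c,r)=cv2.minEnclosingCircle(k.astype(np.float32));print(c,r,k.min(0),k.max(0))
w=((h[:,:,1]<60)&(h[:,:,2]>140)).astype(np.uint8);w[:,:218]=0;w[:,296:]=0;w[:165]=0;w[230:]=0
k=np.argwhere(w)[:,::-1];print(cv2.minEnclosingCircle(k.astype(np.float32)))
"
```

```text
[ 0.5019 -0.2876  0.056 ] [ 0.5052 -0.2869  0.044 ]
(256.5702819824219, 192.27320861816406) 36.354591369628906 [222 156] [292 228]
((256.5, 197.0), 50.06256103515625)
```

>>> carry_out --pt "1 0.2 3 0.6 0 0 0" --pt "1 0.2 7 0.6 0 0 0" --pt "1 0.2 9.5 0.6 0 0 0" --pt "1 0.2 10.25 0.6 0 0 0" --pt "1 0.2 10.25 0.6 0 0 0" --pt "1 0.2 10.25 0.6 0 0 0" --pt "1 0.2 10.25 0.6 0 0 0"

```text
time: 11.85
position: [0.5042, -0.2874, 0.0373]
tool_rot: [0.555, -0.436, 0.439, -0.555]
ft_force: [0.3, 0.0, 1.1]
grip_width: 0.0874
```

```bash
python3 -c "
from h import *
o=robot.get_obs();print(o['time'],o['position'],o['grip_width'],o['ft_force'],o['q'])
print(tcp(o))
im=robot.camera('wrist')[:,:,::-1]
cv2.imwrite('pics/w7.png',im)
"
```

```text
11.85 [ 0.5042 -0.2874  0.0373] 0.08738960451995442 [0.2834 0.045  1.0726] [-0.7105  0.7748  1.6883 -0.      0.6741  0.6243]
[[ 0.2339  0.0034  0.9723  0.5042]
 [-0.9723 -0.0029  0.2339 -0.2874]
 [ 0.0036 -1.      0.0026  0.0373]
 [ 0.      0.      0.      1.    ]]
```

View pics/w7.png

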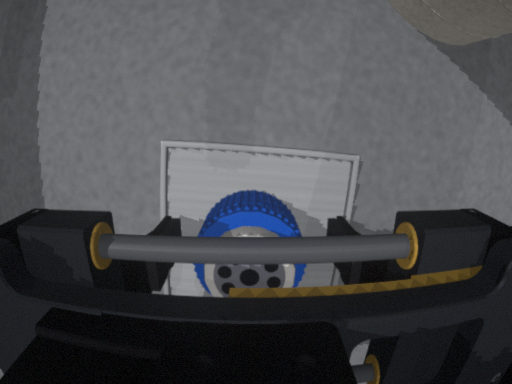

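>>> carry_out --pt "1 0 0 0 0 0 0"

```text
time: 12.0
position: [0.5034, -0.2869, 0.0363]
tool_rot: [0.555, -0.437, 0.438, -0.555]
ft_force: [0.0, 0.1, -0.2]
grip_width: 0.0871
```

```bash
python3 -c "
from h import *
o=robot.get_obs();print(o['time'],o['position'],o['joint_velocities']);T=tcp(o);print(T)
im=cv2.imread('pics/w7.png');h=cv2.cvtColor(im,cv2.COLOR_BGR2HSV)
m=((h[:,:,0]>100)&(h[:,:,0]<130)&(h[:,:,1]>120)).astype(np.uint8);m[:,:185]=0;m[:,320:]=0;m[:185]=0;m[300:]=0
k=np.argwhere(m)[:,::-1];print(k.min(0),k.max(0))
Ti=np.linalg.inv(T)
for uv,z in [((250,278),.056),((250,192),.036)]:
  p=wonz(*uv,z,T);print(p,(Ti@np.r_[p,1])[:3])
"
```

```text
12.0 [ 0.5034 -0.2869  0.0363] [-0.0017  0.011   0.0045 -0.     -0.0019  0.0012]
[[ 0.2337  0.0017  0.9723  0.5034]
 [-0.9723 -0.0015  0.2337 -0.2869]
 [ 0.0019 -1.      0.0013  0.0363]
 [ 0.      0.      0.      1.    ]]
[194 191] [305 292]
[ 0.4994 -0.2861  0.056 ] [-0.0016 -0.0197 -0.0037]
[ 0.5334 -0.2779  0.036 ] [-0.0017  0.0004  0.0313]
```

>>> carry_out --pt "1 -0.1 0.2 -0.4 0 0 0" --pt "1 -0.1 0.2 -0.4 0 0 0" --pt "1 -0.1 0.2 -0.4 0 0 0" --pt "0.5 -0.1 0.2 -0.4 0 0 0" --pt "0.5 -0.1 0.2 -0.4 0 0 0" --pt "0.5 -0.1 0.2 -0.4 0 0 0" --pt "0.5 -0.1 0.2 -0.4 0 0 0" --pt "0.5 -0.1 0.2 -0.4 0 0 0" --pt "0.5 -0.1 0.2 -0.4 0 0 0" --force 30

```text
time: 12.9
position: [0.4988, -0.2864, 0.033]
tool_rot: [-0.555, 0.438, -0.438, 0.555]
ft_force: [0.5, -0.8, 0.2]
grip_width: 0.0553
```

```bash
python3 -c "
from h import *
o=robot.get_obs();print(o['time'],o['position'],o['joint_velocities'],o['grip_width'],o['ft_force']);T=tcp(o);print(T)
im=robot.camera('wrist')[:,:,::-1]
cv2.imwrite('pics/w8.png',im)
"
```

```text
12.9 [ 0.4988 -0.2864  0.033 ] [ 0.      0.0005  0.0004 -0.0003  0.0019 -0.0023] 0.055338860084236975 [ 0.4966 -0.8452  0.1974]
[[ 0.2336  0.      0.9723  0.4988]
 [-0.9723  0.      0.2336 -0.2864]
 [ 0.     -1.      0.      0.033 ]
 [ 0.      0.      0.      1.    ]]
```

View pics/w8.png

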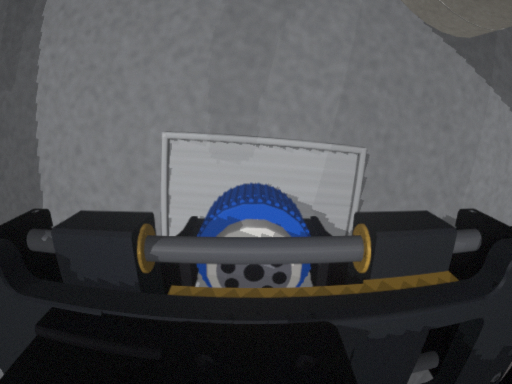

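```bash
python3 -c "
from h import *
o=robot.get_obs();T=tcp(o);Ti=np.linalg.inv(T)
for uv,z in [((254,272),.056),((254,183),.004)]:
  p=wonz(*uv,z,T);print(p,(Ti@np.r_[p,1])[:3])
to((.605,.0485,.24),(.605,.0485,.19))
"
```

```text
[ 0.5001 -0.2862  0.056 ] [ 0.0002 -0.023   0.0013]
[ 0.5273 -0.2798  0.004 ] [0.0003 0.029  0.0293]
(0.605, 0.0485, 0.24) ->cm [-30.0796 -20.6976  18.1553]
(0.605, 0.0485, 0.19) ->cm [-30.0795 -15.6976  18.1553]
```

>>> carry_out --pt "0.5 0 -2 0 0 0 0" --pt "0.5 0 -6 0 0 0 0" --pt "0.5 0 -11 0 0 0 0" --pt "0.5 0 -16 0 0 0 0" --pt "0.5 -30.0 -20.7 18 0 0 0" --pt "0.5 -30.0 -20.7 18 0 0 0" --pt "0.5 -30.0 -20.7 18 0 0 0" --pt "0.5 -30.0 -20.7 18 0 0 0" --pt "0.5 -30.0 -20.7 18 0 0 0" --pt "0.5 -30.0 -20.7 18 0 0 0" --pt "0.5 -30.0 -20.7 18 0 0 0" --pt "0.5 -30.0 -20.7 18 0 0 0" --pt "0.5 -30.0 -20.7 18 0 0 0" --pt "0.5 -30.0 -16.7 18 0 0 0" --pt "0.5 -30.0 -16.7 18 0 0 0" --pt "0.5 -30.0 -16.7 18 0 0 0" --pt "0.5 -30.0 -16.7 18 0 0 0"

```text
time: 14.65
position: [0.6042, 0.0462, 0.201]
tool_rot: [-0.555, 0.438, -0.439, 0.555]
ft_force: [0.2, -0.0, -1.3]
grip_width: 0.0555
```

```bash
python3 -c "
from h import *
o=robot.get_obs();print(o['time'],o['position'],o['q'],o['grip_width'],o['ft_force']);T=tcp(o);print(T)
cv2.imwrite('pics/w9.png',robot.camera('wrist')[:,:,::-1])
s=robot.camera('scene')[:,:,::-1];cv2.imwrite('pics/s9.png',cv2.resize(s[100:240,200:360],None,fx=4,fy=4,interpolation=cv2.INTER_CUBIC))
cv2.imwrite('pics/t9.png',robot.camera('top')[:,:,::-1])
"
```

```text
14.65 [0.6042 0.0462 0.201 ] [-0.1079  0.5563  1.5288 -0.0001  1.0551  1.2288] 0.05550709487481624 [ 0.1644 -0.0256 -1.2913]
[[ 0.2321  0.0014  0.9727  0.6042]
 [-0.9727 -0.0002  0.2321  0.0462]
 [ 0.0005 -1.      0.0013  0.201 ]
 [ 0.      0.      0.      1.    ]]
```

View pics/w9.png

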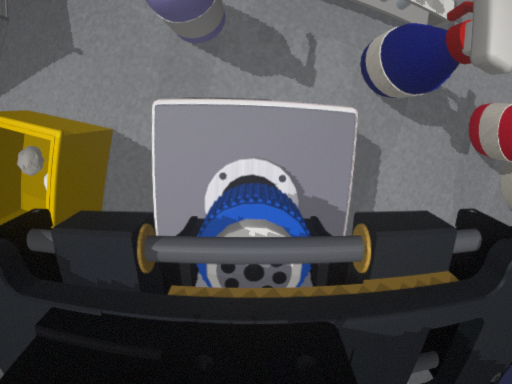

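View pics/s9.png

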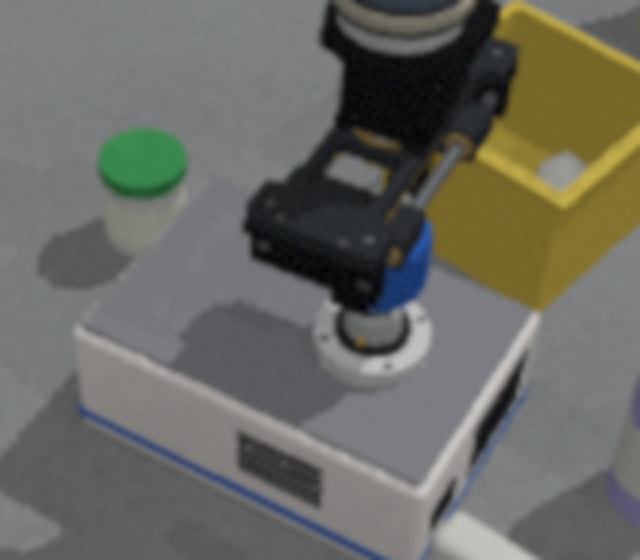

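View pics/t9.png

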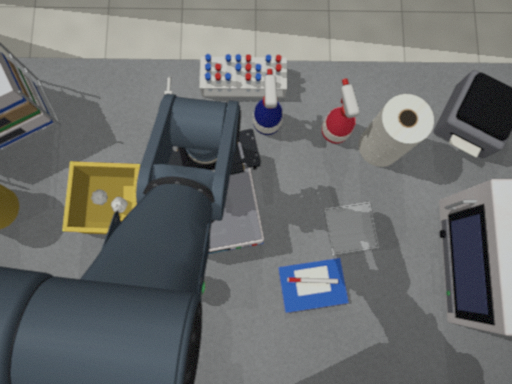

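```bash
python3 -c "
from h import *
o=robot.get_obs();T=tcp(o);Ti=np.linalg.inv(T)
im=cv2.imread('pics/w9.png');cv2.imwrite('pics/w9c.png',cv2.resize(im[145:295,185:320],None,fx=4,fy=4,interpolation=cv2.INTER_CUBIC))
h=cv2.cvtColor(im,cv2.COLOR_BGR2HSV)
m=((h[:,:,1]<40)&(h[:,:,2]>140)).astype(np.uint8)
m[:150]=0;m[212:]=0;m[:,:195]=0;m[:,310:]=0
k=np.argwhere(m)
P=[]
for v in range(158,212,3):
  r=k[k[:,0]==v][:,1]
  if len(r)and 1: print(v,r.min(),r.max(),end='; '); 
  if len(r):
    for u in (r.min(),r.max()): P.append((Ti@np.r_[wonz(u+(.5 if u>250 else -.5),v,.124,T),1])[[0,2]])
P=np.array(P);A=np.c_[2*P,np.ones(len(P))];s=np.linalg.lstsq(A,(P**2).sum(1),rcond=None)[0];print('fit in tool x,z',s[:2],'r',np.sqrt(s[2]+s[:2]@s[:2]))
# fixed radius
from scipy.optimize import least_squares
print(least_squares(lambda c:np.hypot(*(P-c).T)-.036,s[:2],loss='soft_l1',f_scale=.001).x)
"
```

```text
158 195 309; 161 195 302; 164 195 302; 167 195 302; 170 195 300; 173 195 308; 176 195 288; 179 195 309; 182 195 292; 185 195 293; 188 195 295; 191 195 296; 194 195 296; 197 195 296; 200 195 297; 203 195 297; 206 197 210; 209 196 208; fit in tool x,z [-0.0048  0.0227] r 0.04069230890979391
[-0.0074  0.0201]
```

View pics/w9c.png

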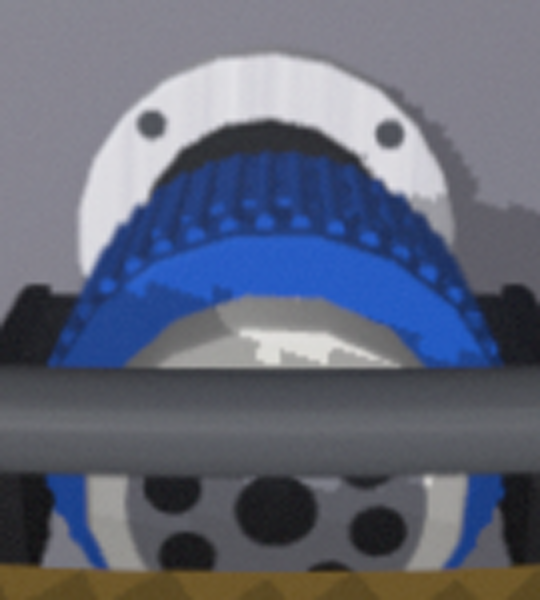

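```bash
python3 -c "
from h import *
from scipy.optimize import least_squares
o=robot.get_obs();T=tcp(o);Ti=np.linalg.inv(T)
f=lambda x,y,z:(Ti@np.r_[wonz(185+(x+.5)/4-.5,145+(y+.5)/4-.5,z,T),1])[[0,2]]
P=np.array([f(x,y,.124) for x,y in [(272,53),(80,218),(454,218),(170,80),(215,60),(335,62),(380,85),(100,155),(430,150)]])
print(P)
r=least_squares(lambda c:np.hypot(*(P-c[:2]).T)-c[2],[0,0,.036]);print(r.x*1e3,'fixed',1e3*least_squares(lambda c:np.hypot(*(P-c[:2]).T)-.036,[0,0]).x)
print('cas',f(275,508,.224)*1e3,'front bottom',f(272,150,.172)*1e3)
"
```

```text
[[-0.0006  0.0374]
 [-0.0369  0.0064]
 [ 0.0336  0.0063]
 [-0.0193  0.0325]
 [-0.011   0.0361]
 [ 0.0108  0.0357]
 [ 0.0191  0.0315]
 [-0.0326  0.0185]
 [ 0.0286  0.0194]]
[-1.5356  2.2644 35.2686] fixed [-1.5333  1.3622]
cas [-0.118   1.2501] front bottom [-0.5327 29.7425]
```

>>> carry_out --pt "0.5 -0.1 1 0.03 0 0 0" --pt "0.5 -0.1 2 0.03 0 0 0" --pt "0.5 -0.1 2.5 0.03 0 0 0" --pt "0.5 -0.1 2.7 0.03 0 0 0" --pt "0.5 -0.1 2.9 0.03 0 0 0" --pt "0.5 -0.1 3.0 0.03 0 0 0" --pt "0.5 -0.1 3.0 0.03 0 0 0" --pt "0.5 -0.1 3.0 0.03 0 0 0"

```text
time: 15.6
position: [0.6039, 0.0484, 0.1703]
tool_rot: [-0.555, 0.438, -0.438, 0.555]
ft_force: [0.2, 0.0, -1.1]
grip_width: 0.0558
```

```bash
python3 -c "
from h import *
o=robot.get_obs();print(o['time'],o['position'],o['grip_width'],o['ft_force'],o['moment'])
s=robot.camera('scene')[:,:,::-1];cv2.imwrite('pics/s10.png',cv2.resize(s[140:200,265:320],None,fx=9,fy=9,interpolation=cv2.INTER_CUBIC))
"
```

```text
15.6 [0.6039 0.0484 0.1703] 0.055841369853072045 [ 0.1824  0.0049 -1.1099] [-0.0257  0.0157 -0.012 ]
```

View pics/s10.png

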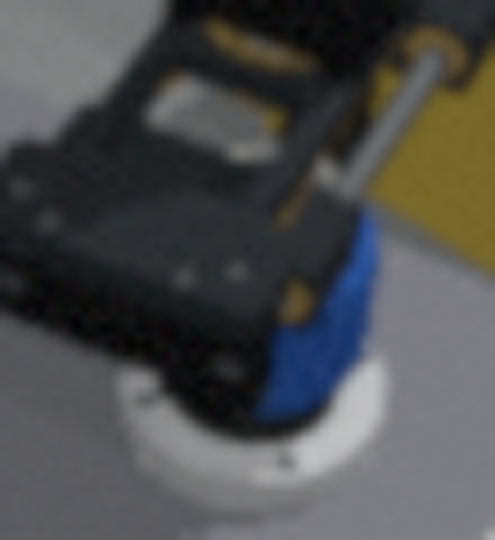

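>>> carry_out --pt "0.5 0 0.2 0 0 0 0" --pt "0.5 0 0.4 0 0 0 0" --pt "0.5 0 0.6 0 0 0 0" --pt "0.5 0 0.7 0 0 0 0" --pt "0.5 0 0.7 0 0 0 0" --pt "0.5 0 0.7 0 0 0 0"

```text
time: 16.25
position: [0.6039, 0.0484, 0.1645]
tool_rot: [-0.555, 0.437, -0.438, 0.556]
ft_force: [-2.3, 0.1, 6.3]
grip_width: 0.0558
```

>>> carry_out --pt "0.5 0 0.1 0 0 0 0" --pt "0.5 0.01 0.1 0 0 -0.06 0" --pt "0.5 0.02 0.1 0 0 -0.12 0" --pt "0.5 0.02 0.1 0 0 -0.12 0"

```text
time: 16.65
position: [0.6044, 0.0482, 0.163]
tool_rot: [-0.58, 0.403, -0.404, 0.581]
ft_force: [-0.4, 0.2, 4.5]
grip_width: 0.0558
```

>>> carry_out --pt "0.5 0 0.15 0 0 0 0" --pt "0.5 0 0.15 0 0 0 0" --pt "0.5 0 0.15 0 0 0 0"

```text
time: 16.95
position: [0.6046, 0.0482, 0.1624]
tool_rot: [-0.58, 0.403, -0.405, 0.581]
ft_force: [-2.4, -0.1, 9.4]
grip_width: 0.0555
```

```bash
python3 -c "
from h import *
o=robot.get_obs();print(o['time'],o['position'],o['grip_width'],o['ft_force'],o['moment'])
s=robot.camera('scene')[:,:,::-1];cv2.imwrite('pics/s11.png',cv2.resize(s[140:200,265:320],None,fx=9,fy=9,interpolation=cv2.INTER_CUBIC))
im=robot.camera('wrist')[:,:,::-1];cv2.imwrite('pics/w11.png',cv2.resize(im[145:295,185:320],None,fx=4,fy=4,interpolation=cv2.INTER_CUBIC))
"
```

```text
16.95 [0.6046 0.0482 0.1624] 0.05550208078422298 [-2.4047 -0.1382  9.4144] [0.1851 0.3324 0.2527]
```

View pics/s11.png

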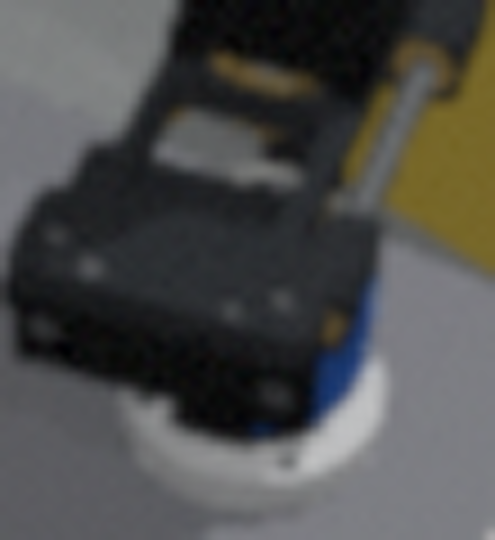

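View pics/w11.png

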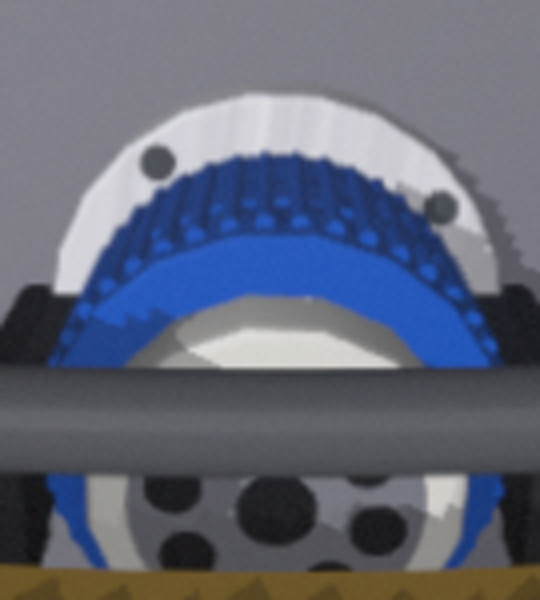

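>>> carry_out --pt "0.5 0.01 0 0 0 -0.06 0" --pt "0.5 0.015 0 0 0 -0.12 0" --pt "0.5 0.015 0 0 0 -0.12 0"

```text
time: 17.35
position: [0.6034, 0.048, 0.1599]
tool_rot: [0.604, -0.369, 0.368, -0.603]
ft_force: [-0.0, -0.3, -1.2]
grip_width: 0.0555
```

```bash
python3 -c "
from h import *
o=robot.get_obs();print(o['time'],o['position'],o['grip_width'],o['ft_force'],o['moment'],o['q'][5],o['joint_torque'][5])
"
```

```text
17.35 [0.6034 0.048  0.1599] 0.0554624816955018 [-0.0121 -0.3159 -1.1788] [-0.0733 -0.0426 -0.0218] 0.9914116822249937 -0.22071970626711845
```

>>> carry_out --pt "0.5 0 0.1 0 0 0 0" --pt "0.5 0 0.2 0 0 0 0" --pt "0.5 0 0.3 0 0 0 0" --pt "0.5 0 0.4 0 0 0 0" --pt "0.5 0 0.4 0 0 0 0" --force 40

```text
time: 17.85
position: [0.6036, 0.0481, 0.1567]
tool_rot: [0.604, -0.368, 0.368, -0.604]
ft_force: [-1.4, -0.6, 2.4]
grip_width: 0.0553
```

>>> carry_out --pt "0.5 0 0.1 0 0 0 0" --pt "0.5 0 0.2 0 0 0 0" --pt "0.5 0 0.3 0 0 0 0" --pt "0.5 0 0.4 0 0 0 0" --pt "0.5 0 0.5 0 0 0 0" --pt "0.5 0 0.5 0 0 0 0" --pt "0.5 0 0.5 0 0 0 0"

```text
time: 18.55
position: [0.6037, 0.0481, 0.153]
tool_rot: [0.604, -0.368, 0.368, -0.604]
ft_force: [-4.7, 0.2, 11.5]
grip_width: 0.0555
```

>>> carry_out --pt "0.5 0 0.1 -0.05 0 0 0" --pt "0.5 0 0.2 -0.05 0 0 0" --pt "0.5 0 0.2 -0.05 0 0 0" --pt "0.5 0 0.2 -0.05 0 0 0"

```text
time: 18.95
position: [0.6037, 0.0481, 0.1529]
tool_rot: [-0.603, 0.368, -0.369, 0.604]
ft_force: [-6.6, 0.1, 20.2]
grip_width: 0.0554
```

```bash
python3 -c "
from h import *
o=robot.get_obs();print(o['time'],o['position'],o['grip_width'],o['ft_force'],o['moment']);T=tcp(o);print(T)
s=robot.camera('scene')[:,:,::-1];cv2.imwrite('pics/s12.png',cv2.resize(s[140:200,265:320],None,fx=9,fy=9,interpolation=cv2.INTER_CUBIC))
im=robot.camera('wrist')[:,:,::-1];cv2.imwrite('pics/w12.png',cv2.resize(im[145:295,185:320],None,fx=4,fy=4,interpolation=cv2.INTER_CUBIC))
"
```

```text
18.95 [0.6037 0.0481 0.1529] 0.055355096321924334 [-6.5529  0.121  20.1934] [ 0.1877  1.1445 -0.0205]
[[ 0.4581  0.0018  0.8889  0.6037]
 [-0.8889  0.0001  0.4581  0.0481]
 [ 0.0008 -1.      0.0016  0.1529]
 [ 0.      0.      0.      1.    ]]
```

View pics/s12.png

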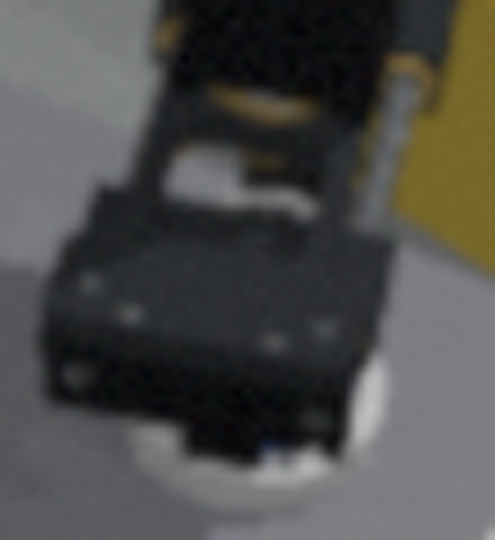

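View pics/w12.png

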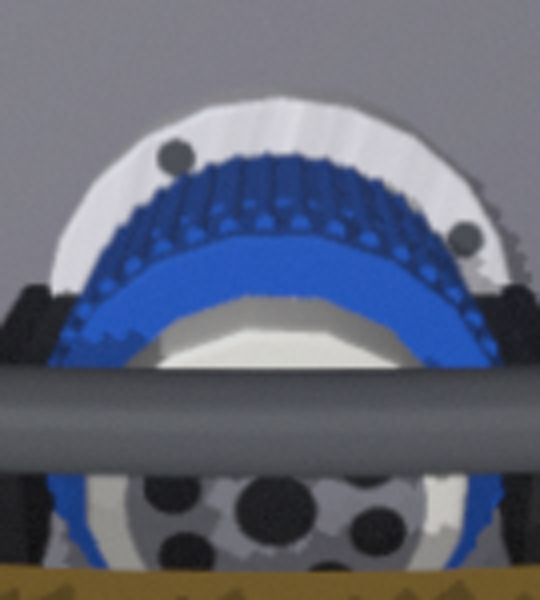

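>>> carry_out --pt "0.5 0 0 0 0 0 0" --pt "0.5 0 0 0 0 0 0" --pt "0.5 0 0 0 0 0 0" --pt "0.5 0 0 0 0 0 0" --pt "0.5 0 0 0 0 0 0" --pt "0.5 0 0 0 0 0 0" --pt "0.5 0 0 0 0 0 0" --pt "0.5 0 0 0 0 0 0"

```text
time: 19.85
position: [0.6037, 0.0481, 0.1529]
tool_rot: [-0.603, 0.368, -0.369, 0.604]
ft_force: [-6.7, 0.1, 20.7]
grip_width: 0.0554
```

```bash
python3 -c "
from h import *
o=robot.get_obs();print(o['time'],o['position'],o['grip_width'],o['ft_force'])
s=robot.camera('scene')[:,:,::-1];cv2.imwrite('pics/s13.png',s)
im=robot.camera('wrist')[:,:,::-1];a=cv2.imread('pics/w12.png');b=cv2.resize(im[145:295,185:320],None,fx=4,fy=4,interpolation=cv2.INTER_CUBIC)
print(cv2.absdiff(a,b).mean())
"
```

```text
19.85 [0.6037 0.0481 0.1529] 0.05535272669769627 [-6.6621  0.12   20.6616]
1.1661574074074075
```

View pics/s13.png

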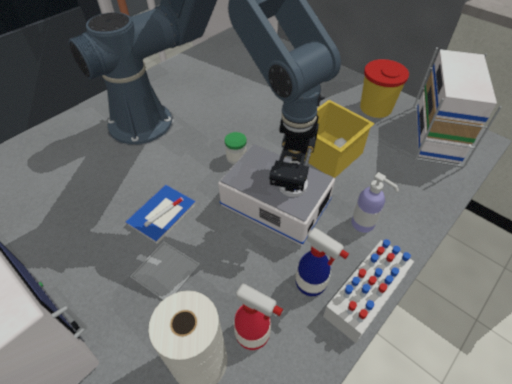

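```bash
python3 -c "
from rig import robot
print(robot.hand_in())"
```

```text
the job is handed in; nothing more can be done
None
```

I binned both wads, then set the cassette on the spigot and turned it about 0.24 rad until the keyways dropped over the pin. I pushed it down to a hard stop and handed the job in at about 20 s, still gripping it at 40 N.

**Checks that agreed:**
- **Wads:** both lay on the bin floor in the wrist picture after release.
- **Turning:** the upward push vanished after the second turn step, which showed that the keyways had dropped over the pin.
- **Home:** the TCP stopped at z = 0.153 m, where the grip height puts the cassette flush on the rim. Commanding 2 mm more raised the push from about 12 N to 20 N without moving it. Over the last 0.9 s nothing moved.
- **Bystanders:** they stood where they were in the last scene picture.

**Not fully in agreement:**
- **Side force:** about 6.6 N in −x remained on the wrist while pushed home, so the cassette may lean slightly on the spigot within its play.
- **Camera fixes:** the views of the port differed by 2–5 mm between cameras, so I made the final alignment from the wrist picture.
- **Flushness:** I inferred it from the height and the force stop, because the gripper hid the gap from view.

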